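# Guard the pinion, then hold the starter test dial at crank

### The arm

A 6-joint arm with a two-finger parallel gripper is mounted at the origin on the work surface. World frame = base frame: x ahead of the robot, y to its left, z up, the work surface at z = 0. Lengths are in m, angles in rad, forces in N, time in s.
With the tool pointing down it reaches from about 0.425 to 1.125 m from the base axis. Payload 14.9 kg.
Tool frame: the origin (TCP) lies at the very end of the fingers, on their centre line; the grasp point (between the pads) lies 19 mm behind it; z points along the fingers, y is the line along which they close (so a half turn about z gives the same grasp; the last joint's range is limited). The gripper opens to 91 mm and grips with 3 to 60 N. Pads are 32 mm wide; open, the fingers measure 118 mm over their backs; the gripper's body (76 mm by 178 mm) begins 60 mm behind the grasp point.
Start: joints at [-0.033, 0.379, 1.734, -0, 1.028, -0.033], TCP at [0.7, -0, 0.214] pointing down, gripper open.
Joint ranges: [-2.77, 2.77], [-0.74, 2.19], [0, 2.66], [-1.06, 4.2], [0.31, 2.87], [-3.08, 3.08]. Speed limits (rad/s): [1.89, 1.89, 2.39, 3.14, 3.14, 3.14].

### API

Orientations are given as a 3x3 rotation matrix whose columns are the frame's x, y, z axes.
In Python, from workcell import ctrl gives the robot as it stands.
- The arm moves only by the tool arm_command, never from a script. Its arguments are lists of equal length, an entry for each row: "travel": the shift along the tool's x, y, z in mm, a list of three; "spin": the turn about the tool's z in rad; "gripper": the opening, from 0 (shut) to 1 (fully open). A call has 1 to 5 rows; each row is the pose to reach, as a shift and turn from the pose commanded when the call began, along the tool's axes at that moment; what a row does not reach only later rows make up. A row lasts 1/8 s, in which the tool goes at most 62.5 mm and 10.7 degrees, less where a joint would pass 70% of its speed; a pose out of reach is approached as far as the arm can. A call with a gripper value outside its range is refused whole. The fingers move at their own pace and stop on an object; "force" is the grip in N (left out, the last holds). Time passes only in rows, so rows that repeat a pose let the fingers close. It gives the time, the measured TCP pose, the force, the opening and the grip force at its end, in the units of the state.
- ctrl.observe(): the state, without advancing time (a new reading comes with each control period).
- ctrl.read_camera(name): name is "scene" or "side" or "wrist"; returns a dict with "img" (400x640x3 uint8, red, green, blue), "fx", "fy", "cx", "cy" (pixels), "k1" (the pictures are not rectified: a ray, as slopes to the right and down, at radius r is drawn at 1 + k1 r^2 times it, then the intrinsics apply), "rvec" (rotation vector, rad) and "tvec" (3), from world to camera coordinates, as OpenCV has them; the wrist camera has in their place "T_tool_cam" (4x4, takes a point from camera to tool coordinates, whose origin is the TCP and whose axes are the flange's). Camera axes: x right, y down, z forward; pixel columns grow to the right and rows downward; lengths in m; the calibration is good to about 2 mm. A picture is of the moment at which its call begins: read the wrist's pose just before it. There is no depth.
- ctrl.job_done(): hands the job in; it is judged then, once.
The state is a dict: "t": time; "joints": joint angles; "joint_velocities": joint speeds; "joint_efforts": joint torques, N m; "ee_pos": TCP position; "tool_rot": TCP orientation; "ft_force": force on the tool from outside, world axes, zero at the start; "ft_torque": the same for the moment, N m; "finger_gap": opening from 0.0 (shut) to 1.0 (fully open); "gripper_force": force on a finger pad.
Only numpy, scipy, OpenCV 4.12 (cv2) and the standard library are available. Lean on these libraries where they do the work, as an engineer would, in place of code of your own. Each camera call takes 0.05 s, during which the arm holds its last target. There are 200 camera calls.

### The job

A starter motor is to be cranked on its bench test board: lift the loose steel pinion guard by its handle, lower it over the two posts beside the pinion until it sits fully down on both, and let go of it. Only then turn the wing dial on the switch box clockwise past its first two clicks to the third (crank) and keep it there against its return spring, with the guard still in place. Finish while still holding the dial at the third click - do not let it spring back - and leave the battery, the spray can and the wrench where they are.

Things in the scene. Friction and masses are not known exactly. Their poses are not given: they have to be found in the camera images.
- stand: Starter-motor test board fixed to the bench: plywood 240 x 230 x 18 mm; grey motor 66 mm across lying along x (x = 46 to 166 mm, top z = 90); two dark steel posts at y = +-75 mm with flat top flanges at z = 102 mm, each 40 (x) x 20 mm (y), 40 x 170 mm over the pair's outside. Pinion between them, top at z = 76. Origin: underside, below the pinion, midway between the posts; z up.
- seat (a point): Where the guard's origin is when the guard sits fully down over both posts, its top plate on their flanges: on the stand's z axis, 77 mm above the bench. The guard's y axis then lies along the stand's y, either way round. Axes as the stand's.
- guard: Loose pinion guard, bright folded steel, about 0.45 kg: a cover open below, 54 (x) x 188 (y) x 28 mm high outside, 48 x 182 mm inside (4 mm play each side in x, 6 mm in y over the posts), plate 3 mm thick, skirt 25 mm deep. Origin: centre of its lower rim, z up. Starts on the bench, right way up.
- handle (a point): Centre of the guard's dark strip handle, 58 mm above the guard's origin. The strip runs along the guard's y: 100 mm long, 12 mm wide (x), 10 mm high, with a 25 mm gap under it between two legs 10 mm thick at y = +-45 mm. Axes as the guard's.
- switch: Grey steel switch box, 110 (x) x 100 (y) x 60 mm high, fixed to the bench, with the wing dial in the middle of its top. Origin: centre of its underside.
- wing: Black plastic wing (bar grip) of the dial, 46 mm long (x), 12 mm thick (y), 25 mm high, on a round disc 54 mm across. Origin: on the dial's vertical axis at the wing's foot (disc top), 68 mm above the bench; wing top at 93 mm. x points along the wing to the pointer end, z up; it turns with the dial. At rest x points 0.65 rad counter-clockwise from the box's x.
- dial (a joint): Angle of the dial, rad: 0 at rest (off), growing as it is turned clockwise seen from above. Clicks (detents) at 0.44, 0.87 and 1.31 (third: crank); hard stop at 1.36. When let go a spring turns it back to 0 from anywhere (0.13 N m at rest, 0.26 N m at the third click); the clicks add ripples of about 0.06 N m.
- battery: Bystander: small black 12 V battery, 151 x 98 x 104 mm, origin at the centre of its underside. Leave alone.
- spray_can: Bystander: spray can, 60 mm diameter, 190 mm high, origin at the centre of its underside. Leave alone.
- wrench: Bystander: steel combination wrench, 190 mm long along its x, lying on the bench, origin at its underside near the middle. Leave alone.

How it is judged:
On the way, in this order (a step that is already met when the one before it is completed fails the run):
1. the guard sits fully down over both posts and has been let go (z of guard in the frame of stand between 0.0735 and 0.08 m and x of guard in the frame of stand between -0.007 and 0.007 m and y of guard in the frame of stand between -0.009 and 0.009 m and angle between guard's own z axis and vertical below 0.05 rad and angle between the y axis of guard and the y axis of stand, either way round below 0.2 rad and contact force between guard and stand above 1 N and contact force between the fingers and guard below 0.3 N and linear speed of guard below 0.02 m/s), for 0.2 s.
2. the dial is at the third click, held by the fingers (value of joint dial above 1.2 rad and contact force between the fingers and wing above 1 N), for 0.3 s.
At the end, for the whole second after the job is handed in: The dial stands still above 1.2 rad, held by the fingers (over 1 N) and wedged by nothing else; the guard sits on both posts, let go, level, its origin 73.5 to 80 mm up and within 7 mm (x) and 9 mm (y) of the stand's middle; battery, can and wrench moved under 30 mm (all of step 2 and velocity of joint dial between -0.1 and 0.1 rad/s and z of guard in the frame of stand between 0.0735 and 0.08 m and x of guard in the frame of stand between -0.007 and 0.007 m and y of guard in the frame of stand between -0.009 and 0.009 m and angle between guard's own z axis and vertical below 0.05 rad and angle between the y axis of guard and the y axis of stand, either way round below 0.2 rad and contact force between guard and stand above 1 N and contact force between each of the fingers, wing and guard below 0.3 N and contact force between wing and battery below 0.3 N and contact force between wing and spray_can below 0.3 N and contact force between wing and wrench below 0.3 N and distance of each of battery, spray_can, wrench from where it was at the start of the episode below 0.03 m); the arm keeps its last pose, push and grip.
It fails at once if the dial is turned beyond the second click while the guard is not seated on both posts (value of joint dial above 1.05 rad and not (z of guard in the frame of stand between 0.0735 and 0.08 m and x of guard in the frame of stand between -0.007 and 0.007 m and y of guard in the frame of stand between -0.009 and 0.009 m and angle between guard's own z axis and vertical below 0.05 rad and angle between the y axis of guard and the y axis of stand, either way round below 0.2 rad)).
It fails at once if the guard is dropped (falls free, faster than 0.7 m/s) (linear speed of guard above 0.7 m/s and contact force between the fingers and guard below 0.1 N).
It fails at once if the battery, the spray can or the wrench is moved more than 30 mm (distance of any of battery, spray_can, wrench from where it was at the start of the episode above 0.03 m).
It also fails if it takes over 54 s, if anything falls off the work surface, if the arm or the gripper's body presses on something with over 40 N, if the wrist force passes 120 N, or if a joint passes its speed limit or range.

## Working session

There is one attempt and no reset: what is moved stays moved. The work goes in short steps, Python scripts to look and compute and a tool call to move; the robot and the scene stay as the last step left them, time stands still between calls to the robot, and variables do not carry over. Pictures are saved under pics/ and viewed, at most 10 in all, crops included, and the job is handed in when it is done.

Besides the shell and the picture viewer there is one more tool, called after ">>>" as name(argument=value, ...) on one line, values as JSON. arm_command: Moves the arm, as the interface text tells. Its arguments: {"type":"object","properties":{"travel":{"type":"array"},"spin":{"type":"array"},"gripper":{"type":"array"},"force":{"type":"number"}},"required":["travel","spin","gripper"]}

```bash
mkdir -p pics; cat > h.py <<'E'
import numpy as np, cv2
from workcell import ctrl
def cam(n):
    s=ctrl.observe(); c=ctrl.read_camera(n)
    if n=="wrist":
        T=np.eye(4);T[:3,:3]=s["tool_rot"];T[:3,3]=s["ee_pos"];T=T@np.array(c["T_tool_cam"])
    else:
        R=cv2.Rodrigues(np.array(c["rvec"],float))[0];T=np.eye(4);T[:3,:3]=R.T;T[:3,3]=-R.T@np.array(c["tvec"]).ravel()
    c["T"]=T; return c
def ray(c,p):
    d=np.array([(p[0]-c["cx"])/c["fx"],(p[1]-c["cy"])/c["fy"]]);u=d.copy()
    for _ in range(30): u=d/(1+c["k1"]*(u@u))
    v=c["T"][:3,:3]@np.array([*u,1]); return c["T"][:3,3],v/np.linalg.norm(v)
def onz(c,p,z):
    o,v=ray(c,p); return o+v*(z-o[2])/v[2]
def tri(rs):
    A=sum(np.eye(3)-np.outer(v,v) for o,v in rs); b=sum((np.eye(3)-np.outer(v,v))@o for o,v in rs)
    return np.linalg.solve(A,b)
def proj(c,P):
    q=np.linalg.inv(c["T"])@np.array([*P,1]);u=q[:2]/q[2];u=u*(1+c["k1"]*(u@u))
    return np.array([u[0]*c["fx"]+c["cx"],u[1]*c["fy"]+c["cy"]])
def save(c,n): cv2.imwrite("pics/"+n,np.array(c["img"])[:,:,::-1])
E
python3 - <<'E'
from h import *
import pickle
for n in("scene","side","wrist"):
    c=cam(n);save(c,n+"0.png");pickle.dump(c,open(n+"0.pkl","wb"));print(n,c["T"].round(3).tolist(),c["fx"],c["k1"])
s=ctrl.observe();print(s)
E
```

```text
scene [[-0.212, 0.804, -0.555, 1.402], [0.977, 0.166, -0.133, 0.172], [-0.015, -0.571, -0.821, 1.241], [0.0, 0.0, 0.0, 1.0]] 461.45055133311797 -0.006561555660992991
side [[0.977, -0.152, 0.149, 0.399], [-0.212, -0.636, 0.742, -0.994], [-0.018, -0.757, -0.654, 0.955], [0.0, 0.0, 0.0, 1.0]] 457.22706165143944 -0.10997384775394407
wrist [[1.0, 0.0, -0.002, 0.7], [-0.0, -0.962, -0.275, 0.078], [-0.002, 0.275, -0.962, 0.386], [0.0, 0.0, 0.0, 1.0]] 353.33784669984544 -0.067394223953333
{'t': 0.15, 'joints': array([-3.33005571e-02,  3.79280968e-01,  1.73460063e+00,  1.02246506e-05,
        1.02850655e+00, -3.32888169e-02]), 'joint_velocities': array([-2.37845998e-04, -2.93493936e-03,  7.24809725e-06, -6.12310667e-04,
        5.11542287e-05, -7.00102332e-04]), 'joint_efforts': array([-6.05650021e-04, -7.64114213e+01, -4.34656477e+01,  6.51094434e-02,
        4.09642188e-02, -4.73684588e-05]), 'ee_pos': array([6.99724659e-01, 5.44212088e-06, 2.13466711e-01]), 'tool_rot': array([[ 1.70345822e-05,  9.99999684e-01, -7.94758846e-04],
       [ 9.99999999e-01, -1.70065817e-05,  3.52382693e-05],
       [ 3.52247420e-05, -7.94759446e-04, -9.99999684e-01]]), 'ft_force': array([ 0.5022558 , -0.21371641, -0.97944016]), 'ft_torque': array([-0.03585389, -0.04025691,  0.00731822]), 'gripper_force': 0.0, 'finger_gap': 0.9996459194124061}
```

View images.

View pics/scene0.png

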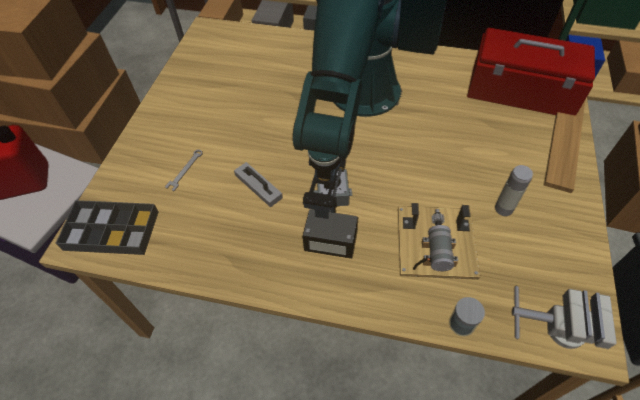

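View pics/side0.png

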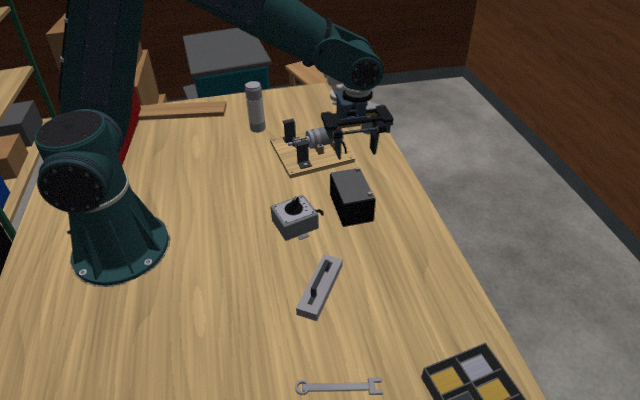

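The scene view shows the guard at (258,184), the stand's posts at (415,216) and (463,216), the switch hidden behind the arm near (330,185), and the battery at (330,232). The side view shows the guard at (320,288), the dial at (295,207), and the posts at (290,130) and (303,155).

```bash
python3 - <<'E'
from h import *
import pickle
a,b=[pickle.load(open(n+"0.pkl","rb")) for n in("scene","side")]
for n,p,q in(("handle",(257,181),(320,280)),("postR",(415,207),(303,147)),("postL",(463,208),(289,123)),("pinion",(437,214),(300,142))):
    P=tri([ray(a,p),ray(b,q)]);print(n,P.round(3),proj(a,P).round(1),proj(b,q if 0 else P).round(1))
print("dial",onz(b,(295,207),.08))
ims=[cv2.resize(a["img"][150:290,220:490],(800,415),interpolation=cv2.INTER_CUBIC)[:,:,::-1]]
b2=b["img"][100:330,240:400]
cv2.imwrite("pics/crop.png",cv2.resize(b2,(417,600),interpolation=cv2.INTER_CUBIC)[:,:,::-1])
E
```

```text
handle [ 0.54  -0.271  0.03 ] [257.2 180.8] [320.3 280.2]
postR [0.589 0.245 0.089] [413.6 208.7] [301.4 145.8]
postL [0.567 0.386 0.098] [462.2 209.1] [288.1 122.3]
pinion [0.588 0.313 0.066] [435.  216.4] [297.8 140.3]
dial [ 0.51766798 -0.03727125  0.08      ]
```

>>> arm_command(travel=[[-60, -35, -10], [-120, -70, -20], [-180, -110, -30], [-230, -150, -40], [-250, -170, -40]], spin=[0, 0, 0, 0, 0], gripper=[1, 1, 1, 1, 1])

```text
t: 0.78
ee_pos: [0.5287, -0.2516, 0.2544]
tool_rot: [[0.0, 1.0, 0.0], [1.0, -0.0, -0.0], [-0.0, 0.0, -1.0]]
ft_force: [0.4, -0.5, 0.4]
finger_gap: 0.998
gripper_force: 0.0
```

```bash
python3 - <<'E'
from h import *
import pickle
c=cam("wrist");pickle.dump(c,open("w1.pkl","wb"));save(c,"w1.png");print(ctrl.observe()["ee_pos"],ctrl.observe()["t"])
for n in("scene","side"):
    k=cam(n);pickle.dump(k,open(n+"1.pkl","wb"))
    
a=pickle.load(open("scene1.pkl","rb"));b=pickle.load(open("side1.pkl","rb"))
A=cv2.resize(a["img"][150:300,300:500],(800,600),interpolation=cv2.INTER_CUBIC)
cv2.imwrite("pics/sc1.png",A[:,:,::-1])
E
```

```text
[ 0.52559977 -0.25466118  0.25451128] 0.825
```

View pics/w1.png

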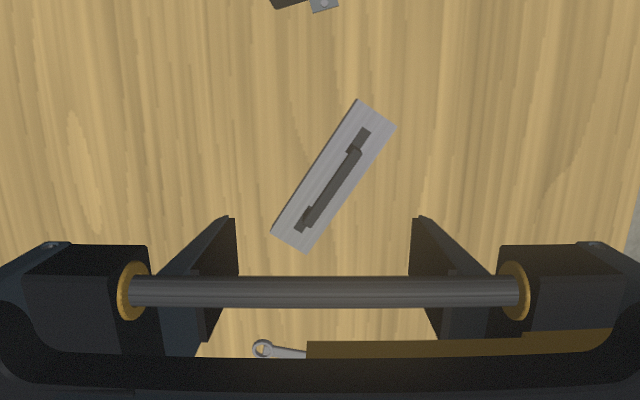

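Wrist view: the guard's plate corners are at about (358,98), (397,127), (307,255) and (270,232). The dark handle runs from (357,150) to (304,225). The switch is at the top edge.

```bash
python3 - <<'E'
from h import *
import pickle
c=cam("wrist");pickle.dump(c,open("w2.pkl","wb"));s=ctrl.observe();print(s["ee_pos"],s["t"])
hsv=cv2.cvtColor(c["img"],cv2.COLOR_RGB2HSV)
m=((hsv[...,1]<60)&(hsv[...,2]>40)).astype(np.uint8)*255
m[260:]=0; m[:40]=0
m=cv2.morphologyEx(m,cv2.MORPH_CLOSE,np.ones((5,5)))
for k in sorted(cv2.findContours(m,0,2)[0],key=cv2.contourArea)[-3:]:
    r=cv2.minAreaRect(k);print(r,cv2.contourArea(k))
    if 150<r[0][0]<450:
        B=cv2.boxPoints(r)
        for z in(.028,.0):
            P=np.array([onz(c,p,z) for p in B]);print(z,P.round(4).tolist(),P.mean(0),np.linalg.norm(np.diff(P,axis=0),axis=1))
d=((hsv[...,2]<110)&(hsv[...,1]<80)).astype(np.uint8)*255;d[240:]=0;d[:60]=0;d[:,:240]=0;d[:,405:]=0
k=max(cv2.findContours(d,0,2)[0],key=cv2.contourArea);print("dark",cv2.minAreaRect(k),cv2.contourArea(k))
G=cv2.resize(c["img"][90:260,250:410],(560,595),interpolation=cv2.INTER_CUBIC)
cv2.imwrite("pics/w2c.png",G[:,:,::-1])
E
```

```text
[ 0.52957824 -0.25057185  0.25400049] 0.975
((607.5, 223.5), (71.0, 63.0), 90.0) 1090.5
((204.5, 237.0), (44.0, 63.0), 90.0) 1198.5
0.028 [[0.3471, -0.3138, 0.028], [0.4242, -0.3139, 0.028], [0.4198, -0.372, 0.028], [0.3395, -0.3725, 0.028]] [ 0.38264531 -0.34305126  0.028     ] [0.07709439 0.05829329 0.08027177]
0.0 [[0.3343, -0.3237, 0.0], [0.4168, -0.3237, 0.0], [0.4121, -0.3859, 0.0], [0.3262, -0.3865, 0.0]] [ 0.37233819 -0.35497599  0.        ] [0.08251375 0.06239103 0.08591449]
((331.986328125, 177.99072265625), (49.6486701965332, 160.6883544921875), 34.215702056884766) 7432.0
0.028 [[0.4597, -0.3338, 0.028], [0.5657, -0.1784, 0.028], [0.6123, -0.2086, 0.028], [0.5088, -0.3711, 0.028]] [ 0.53663106 -0.27296902  0.028     ] [0.18812341 0.05551759 0.19255281]
0.0 [[0.4548, -0.345, 0.0], [0.5683, -0.1787, 0.0], [0.6181, -0.2111, 0.0], [0.5074, -0.385, 0.0]] [ 0.5371484  -0.27996731  0.        ] [0.20134758 0.05942021 0.20608835]
dark ((333.8695068359375, 181.2674560546875), (15.600200653076172, 122.64115905761719), 34.13593673706055) 1398.5
```

View pics/sc1.png

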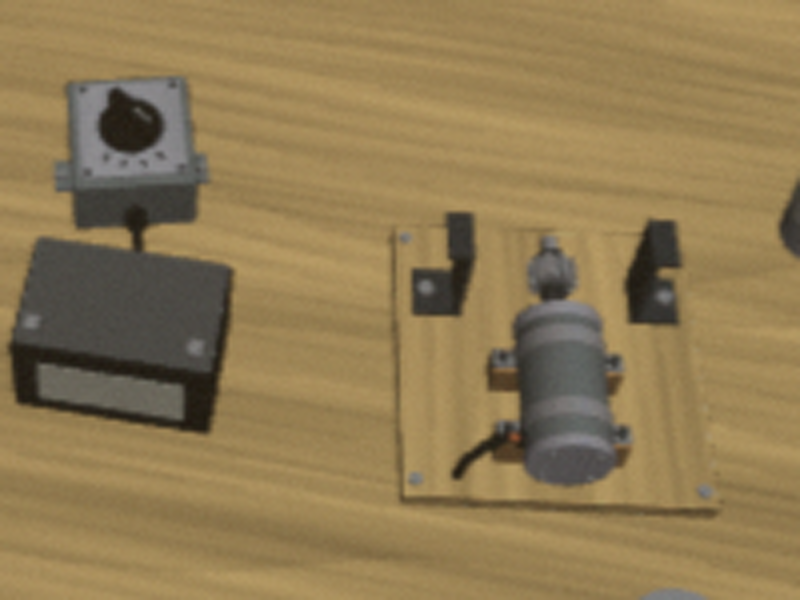

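View pics/w2c.png

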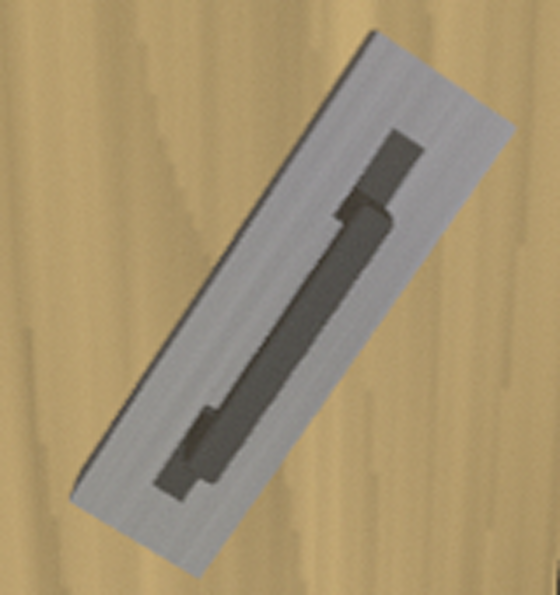

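Crop views: the strip runs from full-frame (356.6,150) to (307,225), and the foot ends are at (366.6,129.7) and (298.6,231). In the scene crop the dial pointer points towards the upper-left. The post tops are dark flanges at about (460,222) and (663,228) in the crop.

```bash
python3 - <<'E'
from h import *
import pickle
c=pickle.load(open("w2.pkl","rb"))
for n,p,q,z in(("strip",(356.6,150),(307.1,224.9),.063),("feet",(366.6,129.7),(298.6,230.9),.030)):
    P,Q=onz(c,p,z),onz(c,q,z);d=P-Q;print(n,P.round(4),Q.round(4),(P+Q)/2,np.linalg.norm(d),np.degrees(np.arctan2(d[1],d[0])))
# height: tri with scene0/side0 via dark mask near guard
for nm,box in(("scene0",(228,155,290,210)),("side0",(290,245,350,325))):
    k=pickle.load(open(nm+".pkl","rb"));x0,y0,x1,y1=box
    v=cv2.cvtColor(k["img"],cv2.COLOR_RGB2HSV)[y0:y1,x0:x1]
    m=((v[...,2]<75)).astype(np.uint8)
    kk=max(cv2.findContours(m,0,2)[0],key=cv2.contourArea);r=cv2.minAreaRect(kk);print(nm,np.array(r[0])+[x0,y0],r[1:],cv2.contourArea(kk))
    print(proj(k,(.5366,-.275,.058)),proj(k,(.5366,-.275,.0)))
E
```

```text
strip [ 0.5636 -0.2307  0.063 ] [ 0.511  -0.3132  0.063 ] [ 0.53730096 -0.27192282  0.063     ] 0.09780728863943716 57.52861123886937
feet [ 0.5773 -0.2131  0.03  ] [ 0.499  -0.3336  0.03  ] [ 0.53818028 -0.27334984  0.03      ] 0.1436687628057862 56.96715616235787
scene0 [258.37931061 179.94827652] ((36.20783615112305, 6.228411674499512), 41.633541107177734) 108.5
[254.96232347 174.64888815] [257.41887997 185.3321387 ]
side0 [318. 282.] ((7.155416488647461, 46.51021194458008), 26.56505012512207) 188.5
[319.29278578 274.66073097] [319.7257459  288.93374074]
```

>>> arm_command(travel=[[-6, 2, 30], [-12, 4, 60], [-18, 6, 90], [-22, 8, 120], [-22, 8, 134]], spin=[0.15, 0.3, 0.45, 0.57, 0.57], gripper=[1, 1, 1, 1, 1])

```text
t: 1.6
ee_pos: [0.5381, -0.2708, 0.1181]
tool_rot: [[0.538, 0.843, -0.002], [0.843, -0.538, 0.001], [-0.0, -0.002, -1.0]]
ft_force: [0.3, -0.0, -0.1]
finger_gap: 1.0
gripper_force: 0.0
```

>>> arm_command(travel=[[0, 0, 0], [0, 0, 0]], spin=[0, 0], gripper=[1, 1])

```text
t: 1.85
ee_pos: [0.5387, -0.2719, 0.121]
tool_rot: [[0.538, 0.843, 0.001], [0.843, -0.538, -0.001], [0.0, 0.001, -1.0]]
ft_force: [-0.4, 0.2, 0.9]
finger_gap: 0.999
gripper_force: 0.0
```

```bash
python3 - <<'E'
from h import *
import pickle
c=cam("wrist");pickle.dump(c,open("w3.pkl","wb"));save(c,"w3.png");s=ctrl.observe();print(s["ee_pos"],s["t"],s["tool_rot"].round(3).tolist())
for P in((.5377,-.2725,.063),(.5636,-.2307,.063),(.511,-.3132,.063)):print(proj(c,P))
E
```

```text
[ 0.53871245 -0.27204177  0.1210843 ] 1.9 [[0.538, 0.843, 0.001], [0.843, -0.538, -0.001], [0.0, 0.002, -1.0]]
[322.37466536 212.2441558 ]
[321.31252877 140.66016247]
[321.58785526 275.44547199]
```

View pics/w3.png

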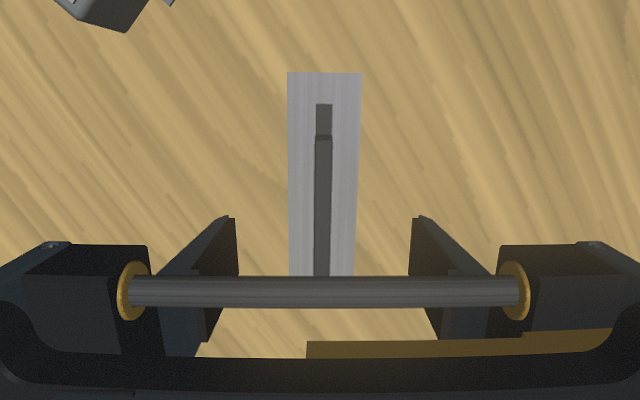

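Wrist view: the handle is vertical and centred at column 323, and its far end is at row 136. The grasp alignment is good. Before picking it up I'll look at the switch and the stand unobstructed.

>>> arm_command(travel=[[30, -20, -35], [70, -45, -70], [110, -70, -100], [150, -95, -130], [177, -113, -130]], spin=[-0.12, -0.24, -0.36, -0.48, -0.57], gripper=[1, 1, 1, 1, 1])

```text
t: 2.52
ee_pos: [0.5397, -0.0604, 0.2536]
tool_rot: [[-0.005, 1.0, 0.006], [1.0, 0.005, -0.001], [-0.001, 0.006, -1.0]]
ft_force: [1.2, 0.1, -0.8]
finger_gap: 0.999
gripper_force: 0.0
```

```bash
python3 - <<'E'
from h import *
import pickle
c=cam("wrist");pickle.dump(c,open("w4.pkl","wb"));save(c,"w4.png");s=ctrl.observe();print(s["ee_pos"],s["t"],s["tool_rot"].round(3).tolist())
a,b=pickle.load(open("w2.pkl","rb")),pickle.load(open("w3.pkl","rb"))
print("strip end",tri([ray(a,(356.6,150)),ray(b,(323,136))]),"foot",tri([ray(a,(366.6,129.7)),ray(b,(324,104))]))
E
```

```text
[ 0.53886993 -0.05809949  0.25234793] 2.575 [[-0.01, 1.0, 0.004], [1.0, 0.01, 0.0], [0.0, 0.004, -1.0]]
strip end [ 0.5650083  -0.23106639  0.05235883] foot [ 0.57714428 -0.21288944  0.03183909]
```

>>> arm_command(travel=[[60, 8, -10], [120, 16, -20], [180, 25, -30], [240, 32, -40], [300, 40, -50]], spin=[-0.05, -0.1, -0.15, -0.15, -0.15], gripper=[1, 1, 1, 1, 1])

```text
t: 3.2
ee_pos: [0.5784, 0.2401, 0.3015]
tool_rot: [[-0.15, 0.989, 0.002], [0.989, 0.15, 0.001], [0.0, 0.002, -1.0]]
ft_force: [1.0, -1.1, 0.5]
finger_gap: 1.001
gripper_force: 0.0
```

>>> arm_command(travel=[[45, 0, 0], [45, 0, 0], [45, 0, 0]], spin=[0, 0, 0], gripper=[1, 1, 1])

```text
t: 3.58
ee_pos: [0.5716, 0.2821, 0.3004]
tool_rot: [[-0.15, 0.989, 0.001], [0.989, 0.15, 0.0], [-0.0, 0.001, -1.0]]
ft_force: [-0.5, -0.1, -0.4]
finger_gap: 1.001
gripper_force: 0.0
```

```bash
python3 - <<'E'
from h import *
import pickle
c=cam("wrist");pickle.dump(c,open("w5.pkl","wb"));s=ctrl.observe();print(s["ee_pos"],s["t"],s["tool_rot"].round(3).tolist())
A=pickle.load(open("w4.pkl","rb"))
cv2.imwrite("pics/w45.png",np.vstack([A["img"][:280],c["img"][:280]])[:,:,::-1])
E
```

```text
[0.57174132 0.28171926 0.30038822] 3.625 [[-0.149, 0.989, 0.0], [0.989, 0.149, 0.0], [0.0, 0.001, -1.0]]
```

View pics/w45.png

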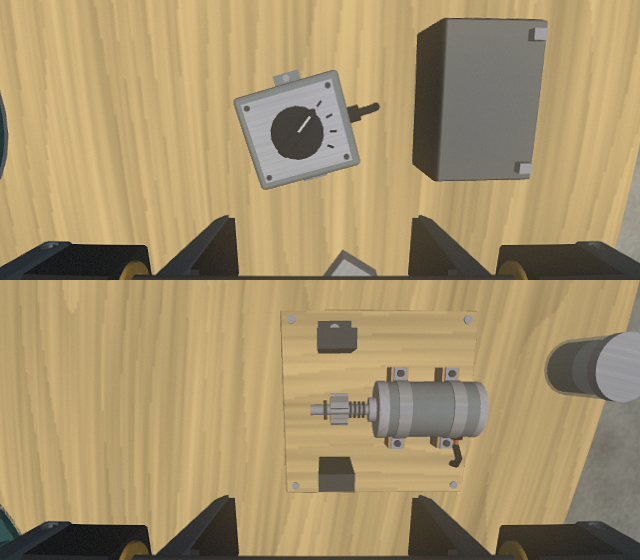

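>>> arm_command(travel=[[15, 25, 25], [30, 50, 50], [30, 50, 50], [30, 50, 50]], spin=[0, 0, 0, 0], gripper=[1, 1, 1, 1])

```text
t: 4.12
ee_pos: [0.6167, 0.3186, 0.2505]
tool_rot: [[-0.149, 0.989, 0.0], [0.989, 0.149, 0.0], [-0.0, 0.0, -1.0]]
ft_force: [0.1, 0.6, 0.8]
finger_gap: 1.005
gripper_force: 0.0
```

```bash
python3 - <<'E'
from h import *
import pickle
c=cam("wrist");pickle.dump(c,open("w6.pkl","wb"));s=ctrl.observe();print(s["ee_pos"],s["t"])
a=pickle.load(open("w5.pkl","rb"));d=pickle.load(open("w4.pkl","rb"))
g=lambda k,x,y,w,h:cv2.resize(k["img"][y:y+h,x:x+w],(w*4,h*4),interpolation=cv2.INTER_CUBIC)
for k in(a,c):print([proj(k,p).round(1).tolist() for p in((.589,.245,.1),(.567,.386,.1))])
p1=[proj(c,p) for p in((.589,.245,.1),(.567,.386,.1))]
# tiles of 80x60 -> 320x240 with 10px grid
T=[(a,300,25),(a,300,165)]+[(c,int(p[0])-40,max(0,int(p[1])-35)) for p in p1[::-1]]+[(d,260,98)]
print([t[1:] for t in T])
R=[np.ascontiguousarray(g(k,x,y,80,60)) for k,x,y in T]
for r in R:
    for i in range(0,320,40): r[:3,i]=(255,0,0)
    for j in range(0,240,40): r[j,:6]=(255,0,0)
R.append(R[0]*0)
im=np.vstack([np.hstack(R[:2]),np.hstack(R[2:4])])
im=np.hstack([im,np.vstack([cv2.resize(R[4],(160,120)),np.zeros((360,160,3),np.uint8)])])
cv2.imwrite("pics/posts.png",im[:,:,::-1])
E
```

```text
[0.61669788 0.31876617 0.25093262] 4.175
[[333.4, 203.0], [333.8, 67.2]]
[[284.4, 246.2], [278.7, 97.9]]
[(300, 25), (300, 165), (238, 62), (244, 211), (260, 98)]
```

View pics/posts.png

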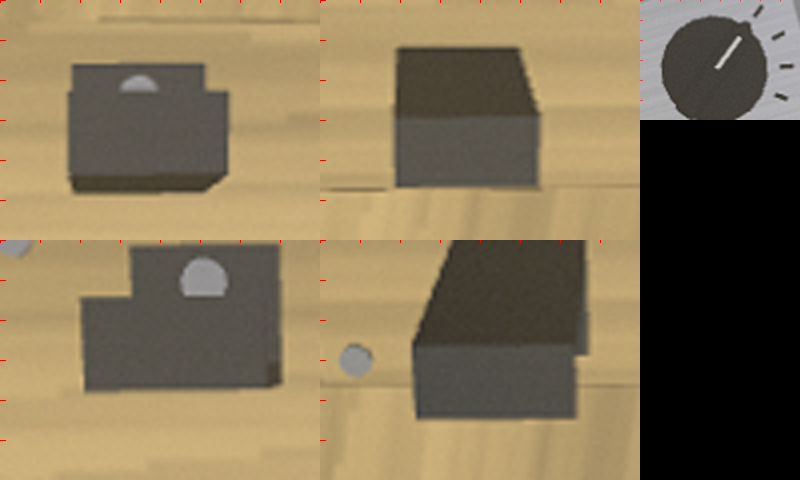

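Posts picture: the flange tops are the lighter quads. Centres are L (337.1,58.4) and R (336.9,202.8) in w5, and L (281.9,87.8) and R (287.6,246.4) in w6. The dial tile shows the pointer line heading up-right, centred near (297,132) in w4.

```bash
python3 - <<'E'
from h import *
import pickle
a,c,d=[pickle.load(open(n+".pkl","rb")) for n in("w5","w6","w4")]
Z=.102
for n,P in(("tri",[tri([ray(a,(337.1,58.4)),ray(c,(281.9,87.8))]),tri([ray(a,(336.9,202.8)),ray(c,(287.6,246.4))])]),
 ("w5",[onz(a,(337.1,58.4),Z),onz(a,(336.9,202.8),Z)]),("w6",[onz(c,(281.9,87.8),Z),onz(c,(287.6,246.4),Z)])):
    v=P[0]-P[1];print(n,P[0].round(4),P[1].round(4),((P[0]+P[1])/2).round(4),np.linalg.norm(v).round(4),np.degrees(np.arctan2(v[1],v[0])))
# switch box: grey mask, disc
h=cv2.cvtColor(d["img"],cv2.COLOR_RGB2HSV)
m=(h[...,2]<75).astype(np.uint8)*255;m[:,:255]=0;m[:,345:]=0;m[:95]=0;m[180:]=0
k=max(cv2.findContours(m,0,2)[0],key=cv2.contourArea);e=cv2.fitEllipse(k);print(e);print("disc",onz(d,e[0],.068),onz(d,e[0],.08))
m=((h[...,1]<40)&(h[...,2]>120)).astype(np.uint8)*255;m[:,:225]=0;m[:,365:]=0;m[:60]=0;m[200:]=0
k=max(cv2.findContours(m,0,2)[0],key=cv2.contourArea);r=cv2.minAreaRect(k);B=cv2.boxPoints(r);P=np.array([onz(d,p,.06) for p in B]);print("box",P.round(4).tolist(),P.mean(0))
v=P-np.roll(P,1,0);print(np.linalg.norm(v,axis=1),np.degrees(np.arctan2(v[:,1],v[:,0])))
p,q=onz(d,(299,131),.093),onz(d,(311,116),.093);print("pointer",np.degrees(np.arctan2(*(q-p)[1::-1])))
E
```

```text
tri [0.5688 0.3949 0.1   ] [0.5924 0.247  0.1038] [0.5806 0.3209 0.1019] 0.1498 99.05583838540615
w5 [0.5689 0.3946 0.102 ] [0.5926 0.2464 0.102 ] [0.5807 0.3205 0.102 ] 0.1501 99.10612054878706
w6 [0.569 0.395 0.102] [0.5923 0.2462 0.102 ] [0.5806 0.3206 0.102 ] 0.1506 98.90096392527668
((296.6805114746094, 132.5198211669922), (51.097347259521484, 52.432456970214844), 13.231017112731934)
disc [ 0.51412448 -0.02103209  0.068     ] [ 0.51494956 -0.01972726  0.08      ]
box [[0.4479, 0.0235, 0.06], [0.5502, 0.0496, 0.06], [0.5803, -0.0528, 0.06], [0.4709, -0.083, 0.06]] [ 0.51232134 -0.01567223  0.06      ]
[0.10899023 0.10564433 0.10666815 0.11350476] [ 102.19675123   14.28924924  -73.63844688 -164.5399844 ]
pointer 50.839604096953934
```

>>> arm_command(travel=[[-55, -16, 0], [-110, -32, 0], [-165, -48, 0], [-220, -64, 0], [-275, -80, 0]], spin=[0.1, 0.2, 0.3, 0.35, 0.35], gripper=[1, 1, 1, 1, 1])

```text
t: 4.8
ee_pos: [0.578, 0.0336, 0.2513]
tool_rot: [[0.2, 0.98, 0.002], [0.98, -0.2, -0.0], [0.0, 0.002, -1.0]]
ft_force: [1.0, 0.2, -0.0]
finger_gap: 0.997
gripper_force: 0.0
```

```bash
cat > go.py <<'E'
import sys;from h import *
def go(x,y,z,yaw):
    s=ctrl.observe();R=s["tool_rot"];d=R.T@(np.array([x,y,z])-s["ee_pos"])*1000
    a=np.arctan2(R[1,0],R[0,0]);sp=-(np.radians(yaw)-a);sp=(sp+np.pi/2)%np.pi-np.pi/2
    print("travel",d.round(1),"spin",round(sp,3),"at",s["ee_pos"].round(4),"t",s["t"],"j",s["joints"].round(2))
go(*map(float,sys.argv[1:5]))
E
python3 go.py .5377 -.2725 .12 57.2
```

```text
travel [-308.1   21.4  131.3] spin 0.371 at [0.578  0.0336 0.2513] t 4.8 j [ 0.02  0.14  1.96 -0.    1.03  0.22]
```

>>> arm_command(travel=[[-60, 4, 20], [-120, 8, 40], [-180, 12, 60], [-240, 16, 80], [-300, 20, 100]], spin=[0.1, 0.2, 0.3, 0.37, 0.37], gripper=[1, 1, 1, 1, 1])

```text
t: 5.42
ee_pos: [0.5385, -0.2605, 0.1522]
tool_rot: [[0.541, 0.841, 0.002], [0.841, -0.541, -0.001], [0.0, 0.002, -1.0]]
ft_force: [1.8, 0.5, -0.7]
finger_gap: 0.997
gripper_force: 0.0
```

>>> arm_command(travel=[[0, 0, 0], [0, 0, 0]], spin=[0, 0], gripper=[1, 1])

```text
t: 5.68
ee_pos: [0.539, -0.2582, 0.1522]
tool_rot: [[0.54, 0.841, 0.001], [0.841, -0.54, -0.0], [0.0, 0.001, -1.0]]
ft_force: [0.8, 0.7, 0.3]
finger_gap: 1.0
gripper_force: 0.0
```

```bash
python3 go.py .5377 -.2725 .041 57.2
```

```text
travel [-12.7   6.5 111.2] spin 0.002 at [ 0.539  -0.2582  0.1522] t 5.675 j [-0.49  0.3   1.97  0.    0.86  0.09]
```

>>> arm_command(travel=[[-13, 6, 40], [-13, 6, 75], [-13, 6, 100], [-13, 6, 111], [-13, 6, 111]], spin=[0, 0, 0, 0, 0], gripper=[1, 1, 1, 1, 0.6])

```text
t: 6.3
ee_pos: [0.5375, -0.2717, 0.0407]
tool_rot: [[0.539, 0.842, 0.0], [0.842, -0.539, -0.0], [0.0, 0.0, -1.0]]
ft_force: [0.2, 0.6, 0.3]
finger_gap: 0.919
gripper_force: 0.0
```

>>> arm_command(travel=[[0, 0, 0], [0, 0, 0], [0, 0, 0], [0, 0, 0], [0, 0, 0]], spin=[0, 0, 0, 0, 0], gripper=[0.3, 0, 0, 0, 0], force=50)

```text
t: 6.92
ee_pos: [0.5372, -0.2723, 0.0404]
tool_rot: [[0.54, 0.842, 0.0], [0.842, -0.54, -0.0], [-0.0, 0.0, -1.0]]
ft_force: [-0.2, 0.0, 0.2]
finger_gap: 0.374
gripper_force: 0.0
```

>>> arm_command(travel=[[0, 0, 0], [0, 0, 0], [0, 0, 0], [0, 0, 0], [0, 0, 0]], spin=[0, 0, 0, 0, 0], gripper=[0, 0, 0, 0, 0])

```text
t: 7.55
ee_pos: [0.5372, -0.2723, 0.0402]
tool_rot: [[0.54, 0.842, -0.0], [0.842, -0.54, 0.0], [-0.0, -0.0, -1.0]]
ft_force: [1.3, -0.5, -2.6]
finger_gap: 0.122
gripper_force: 50.0
```

>>> arm_command(travel=[[0, 0, -10], [0, 0, -30], [0, 0, -60], [0, 0, -100], [0, 0, -140]], spin=[0, 0, 0, 0, 0], gripper=[0, 0, 0, 0, 0])

```text
t: 8.18
ee_pos: [0.537, -0.2722, 0.1829]
tool_rot: [[0.54, 0.842, 0.001], [0.842, -0.54, -0.0], [0.0, 0.001, -1.0]]
ft_force: [0.2, -0.2, -5.9]
finger_gap: 0.128
gripper_force: 50.0
```

```bash
python3 go.py .5806 .3206 .25 99; python3 - <<'E'
from h import *
s=ctrl.observe();print(s["finger_gap"],s["gripper_force"],s["ft_force"],s["ft_torque"])
c=cam("wrist");save(c,"w7.png")
E
```

```text
travel [ 522.6 -283.2  -67.3] spin -0.727 at [ 0.537  -0.2722  0.1829] t 8.175 j [-0.51  0.27  1.95 -0.    0.92  0.06]
0.12783158692438132 49.97913658618927 [ 0.21490129 -0.17201374 -5.89327113] [-0.02213839 -0.04252783 -0.04380893]
```

View pics/w7.png

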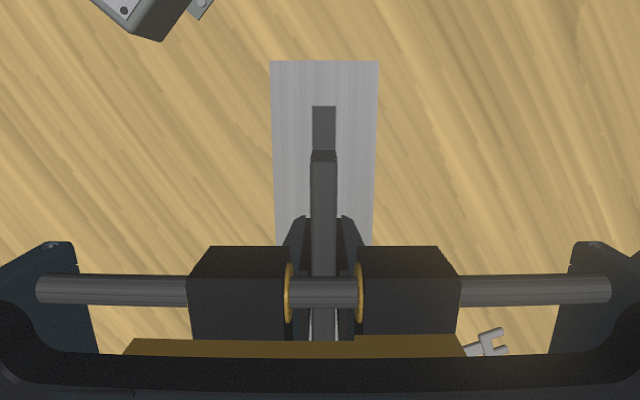

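Wrist view: the guard is held straight, with its far plate edge at row 60 from column 270 to 379 and the strip centred at column 323.

```bash
python3 - <<'E'
from h import *
c=cam("wrist");T0=np.array(c["T_tool_cam"]);c["T"]=T0
for p in((270,60),(379,60),(324.5,60),(324,106)):print(onz(c,p,.0122).round(4))
print("strip end",onz(c,(323.5,155),-.018-.005),onz(c,(324,160),-.023))
# previous look in w2 of foot end relative handle centre: .0718 ; plate .094
E
```

```text
[ 0.0942 -0.0263  0.0122]
[0.0942 0.0276 0.0122]
[0.0941 0.0007 0.0122]
[0.0718 0.0004 0.0122]
strip end [ 0.05260289  0.00016037 -0.023     ] [ 0.05044232  0.00037434 -0.023     ]
```

```bash
python3 - <<'E'
from h import *
import pickle
a=pickle.load(open("scene0.pkl","rb"));print(onz(a,(507,208),0),onz(a,(520,174),.19))
E
python3 go.py .5806 .3206 .20 99
```

```text
[0.46191767 0.54520687 0.        ] [0.47700574 0.52524531 0.19      ]
travel [ 522.4 -285.7  -15.9] spin -0.727 at [ 0.5394 -0.2735  0.186 ] t 8.275 j [-0.51  0.26  1.95  0.    0.92  0.06]
```

>>> arm_command(travel=[[50, -27, -5], [100, -54, -10], [150, -81, -20], [205, -111, -20], [260, -141, -20]], spin=[-0.07, -0.14, -0.21, -0.28, -0.36], gripper=[0, 0, 0, 0, 0])

```text
t: 8.9
ee_pos: [0.5581, 0.0243, 0.2001]
tool_rot: [[0.206, 0.978, -0.0], [0.978, -0.206, -0.0], [-0.0, -0.0, -1.0]]
ft_force: [1.3, -0.5, -4.5]
finger_gap: 0.126
gripper_force: 50.0
```

```bash
python3 go.py .5806 .3206 .20 99
```

```text
travel [ 2.946e+02 -3.920e+01  1.000e-01] spin -0.365 at [0.5581 0.0243 0.2001] t 8.9 j [ 0.    0.18  2.03 -0.    0.94  0.21]
```

>>> arm_command(travel=[[55, -8, 0], [110, -15, 0], [165, -22, 0], [220, -30, 0], [275, -37, 0]], spin=[-0.08, -0.16, -0.24, -0.32, -0.365], gripper=[0, 0, 0, 0, 0])

```text
t: 9.52
ee_pos: [0.5792, 0.3007, 0.1998]
tool_rot: [[-0.157, 0.988, -0.001], [0.988, 0.157, -0.0], [-0.0, -0.001, -1.0]]
ft_force: [1.5, 0.2, -5.0]
finger_gap: 0.124
gripper_force: 50.0
```

>>> arm_command(travel=[[0, 0, 0], [0, 0, 0]], spin=[0, 0], gripper=[0, 0])

```text
t: 9.78
ee_pos: [0.5792, 0.2986, 0.1996]
tool_rot: [[-0.155, 0.988, -0.001], [0.988, 0.155, -0.001], [-0.001, -0.001, -1.0]]
ft_force: [0.1, 0.4, -4.1]
finger_gap: 0.13
gripper_force: 50.0
```

```bash
python3 go.py .5806 .3206 .155 99
```

```text
travel [21.5  4.8 44.6] spin -0.002 at [0.5792 0.2986 0.1996] t 9.775 j [ 0.44  0.32  1.84 -0.    0.98  0.29]
```

>>> arm_command(travel=[[12, 5, 0], [22, 5, 10], [22, 5, 30], [22, 5, 45], [22, 5, 45]], spin=[0, 0, 0, 0, 0], gripper=[0, 0, 0, 0, 0])

```text
t: 10.4
ee_pos: [0.5805, 0.3208, 0.1531]
tool_rot: [[-0.154, 0.988, -0.003], [0.988, 0.154, -0.002], [-0.001, -0.003, -1.0]]
ft_force: [-0.4, -0.0, -5.0]
finger_gap: 0.124
gripper_force: 50.0
```

```bash
python3 go.py .5806 .3206 .117 99;python3 go.py .5806 .3206 .117 99
```

```text
travel [-0.2  0.2 36.1] spin -0.002 at [0.5805 0.3208 0.1531] t 10.4 j [ 0.47  0.4   1.84 -0.    0.91  0.32]
travel [-0.2  0.2 36.1] spin -0.002 at [0.5805 0.3208 0.1531] t 10.4 j [ 0.47  0.4   1.84 -0.    0.91  0.32]
```

>>> arm_command(travel=[[0, 0, 6], [0, 0, 12], [0, 0, 18], [0, 0, 24], [0, 0, 24]], spin=[0, 0, 0, 0, 0], gripper=[0, 0, 0, 0, 0])

```text
t: 11.02
ee_pos: [0.5812, 0.3214, 0.1307]
tool_rot: [[-0.154, 0.988, -0.001], [0.988, 0.154, -0.0], [-0.0, -0.001, -1.0]]
ft_force: [-0.5, -0.6, -4.8]
finger_gap: 0.125
gripper_force: 50.0
```

>>> arm_command(travel=[[0, 0, 5], [0, 0, 9], [0, 0, 12], [0, 0, 13], [0, 0, 13]], spin=[0, 0, 0, 0, 0], gripper=[0, 0, 0, 0, 0])

```text
t: 11.65
ee_pos: [0.5815, 0.3216, 0.1183]
tool_rot: [[-0.154, 0.988, -0.0], [0.988, 0.154, 0.0], [0.0, -0.0, -1.0]]
ft_force: [-1.1, 1.5, -5.3]
finger_gap: 0.127
gripper_force: 50.0
```

>>> arm_command(travel=[[0, 0, 1], [0, 0, 2], [0, 0, 2.5], [0, 0, 2.5]], spin=[0, 0, 0, 0], gripper=[0, 0, 0, 0])

```text
t: 12.15
ee_pos: [0.5819, 0.3217, 0.1172]
tool_rot: [[-0.154, 0.988, 0.001], [0.988, 0.154, 0.0], [0.0, 0.001, -1.0]]
ft_force: [-4.9, -4.3, 11.2]
finger_gap: 0.124
gripper_force: 50.0
```

>>> arm_command(travel=[[0, 0, -1], [0, 0, -1], [0, 0, -1], [0, 0, -1], [0, 0, -1]], spin=[0, 0, 0, 0, 0], gripper=[0.15, 0.3, 0.5, 0.8, 0.8])

```text
t: 12.78
ee_pos: [0.5814, 0.3216, 0.1167]
tool_rot: [[-0.154, 0.988, -0.0], [0.988, 0.154, -0.0], [-0.0, -0.0, -1.0]]
ft_force: [0.5, 0.1, -0.0]
finger_gap: 0.557
gripper_force: 0.0
```

>>> arm_command(travel=[[0, 0, 0], [0, 0, 0], [0, 0, 0], [0, 0, -15], [0, 0, -40]], spin=[0, 0, 0, 0, 0], gripper=[0.8, 0.8, 0.8, 0.8, 0.8])

```text
t: 13.4
ee_pos: [0.5812, 0.3214, 0.1575]
tool_rot: [[-0.154, 0.988, -0.001], [0.988, 0.154, -0.0], [-0.0, -0.001, -1.0]]
ft_force: [0.5, -0.4, 1.0]
finger_gap: 0.801
gripper_force: 0.0
```

>>> arm_command(travel=[[0, 0, -40], [0, 0, -80], [0, 0, -80]], spin=[0, 0, 0], gripper=[0.8, 0.8, 0.8])

```text
t: 13.78
ee_pos: [0.5831, 0.3224, 0.2414]
tool_rot: [[-0.154, 0.988, 0.006], [0.988, 0.154, 0.003], [0.002, 0.006, -1.0]]
ft_force: [0.8, 0.1, -0.1]
finger_gap: 0.797
gripper_force: 0.0
```

```bash
python3 - <<'E'
from h import *
import pickle
c=cam("wrist");s=cam("side");pickle.dump((c,s),open("w8.pkl","wb"))
S=cv2.resize(s["img"][85:205,240:400],(640,480),interpolation=cv2.INTER_CUBIC)
W=c["img"][0:280,160:480]
im=np.vstack([np.hstack([W,cv2.resize(s["img"][90:190,260:374],(320,280),interpolation=cv2.INTER_CUBIC)])])
save(c,"w8.png");cv2.imwrite("pics/w8c.png",cv2.resize(im,(800,350))[:,:,::-1])
print(ctrl.observe()["ee_pos"],ctrl.observe()["t"])
E
python3 go.py .514 -.021 .2 142
```

```text
[0.5815036  0.32155203 0.23754981] 13.875
travel [-328.  -119.6   37.3] spin -0.753 at [0.5815 0.3216 0.2375] t 13.875 j [ 0.47  0.3   1.8  -0.    1.05  0.32]
```

View pics/w8c.png

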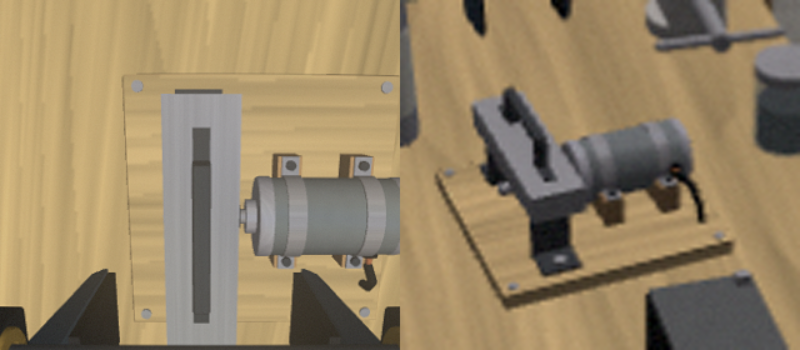

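The guard sits level and flush on both posts, with the fingers clear. Next is the dial.

>>> arm_command(travel=[[-55, -20, -10], [-110, -40, -10], [-165, -60, 0], [-220, -80, 20], [-275, -100, 30]], spin=[0.15, 0.3, 0.45, 0.6, 0.75], gripper=[0.8, 0.8, 0.8, 0.8, 0.8])

```text
t: 14.5
ee_pos: [0.5234, 0.0327, 0.2051]
tool_rot: [[0.564, 0.826, -0.002], [0.826, -0.564, -0.0], [-0.001, -0.002, -1.0]]
ft_force: [0.2, 0.2, 0.3]
finger_gap: 0.799
gripper_force: 0.0
```

```bash
python3 - <<'E'
from h import *
import pickle
c,s=pickle.load(open("w8.pkl","rb"))
print("edge mid",onz(c,(321.6,75.2),.105),"expect .5659 .4134", onz(c,(289.6,75.2),.105),onz(c,(353.6,75.2),.105))
E
python3 go.py .514 -.021 .2 52
```

```text
edge mid [0.5685136 0.4140781 0.105    ] expect .5659 .4134 [0.54209168 0.41000974 0.105     ] [0.59493853 0.41825609 0.105     ]
travel [-49.7  22.5   5.1] spin 0.064 at [0.5234 0.0327 0.2051] t 14.5 j [ 0.02  0.11  2.09 -0.    0.94  0.62]
```

>>> arm_command(travel=[[-30, 12, 5], [-50, 22, 5], [-50, 22, 5], [-50, 22, 5]], spin=[0.03, 0.06, 0.06, 0.06], gripper=[0.8, 0.8, 0.8, 0.8])

```text
t: 15.0
ee_pos: [0.5151, -0.0189, 0.2014]
tool_rot: [[0.609, 0.793, -0.001], [0.793, -0.609, 0.0], [-0.0, -0.001, -1.0]]
ft_force: [0.1, -0.3, -0.3]
finger_gap: 0.802
gripper_force: 0.0
```

```bash
cat > dial.py <<'E'
from h import *
import sys,pickle
c=cam("wrist");pickle.dump(c,open(sys.argv[1]+".pkl","wb"));s=ctrl.observe();print(s["ee_pos"],s["t"])
h=cv2.cvtColor(c["img"],cv2.COLOR_RGB2HSV)
u=proj(c,(.514,-.021,.07)).round().astype(int);print("expect",u)
x0,y0=u-60;x0=max(x0,0);y0=max(y0,0);V=h[y0:y0+120,x0:x0+120]
m=(V[...,2]<85).astype(np.uint8)*255
k=min([k for k in cv2.findContours(m,0,2)[0] if cv2.contourArea(k)>400],key=lambda k:abs(cv2.minEnclosingCircle(k)[0][0]-60)+abs(cv2.minEnclosingCircle(k)[0][1]-60))
e=cv2.fitEllipse(k);p=np.array(e[0])+(x0,y0);print("ellipse",p,e[1:],"area",cv2.contourArea(k),"->",onz(c,p,.068))
w=np.zeros_like(m);cv2.drawContours(w,[k],-1,255,-1);w=cv2.erode(w,np.ones((7,7)))
L=((V[...,2]>120)&(w>0)).astype(np.uint8)*255;n=cv2.findNonZero(L)
print("white n",0 if n is None else len(n))
if n is not None:
    r=cv2.minAreaRect(n);B=cv2.boxPoints(r)+(x0,y0);B=B[np.argsort(B[:,1])];A=(B[0]+B[1])/2;D=(B[2]+B[3])/2
    P,Q=onz(c,A,.093),onz(c,D,.093);print("line",A,D,P.round(4),Q.round(4),np.linalg.norm(P-Q),"yaw",np.degrees(np.arctan2(*(P-Q)[1::-1])))
E
python3 dial.py w9; python3 go.py .514 -.021 .2 52
```

```text
[ 0.51521804 -0.01868721  0.20148229] 15.05
expect [324 187]
ellipse [324.26954651 185.93743134] ((57.294429779052734, 59.40068435668945), 178.09039306640625) area 2657.5 -> [ 0.51430229 -0.02113114  0.068     ]
white n 64
line [324. 168.] [324. 189.] [ 0.5272 -0.0038  0.093 ] [ 0.5165 -0.0178  0.093 ] 0.017618748631073974 yaw 52.52521249473475
travel [-2.6  0.4  1.5] spin 0.009 at [ 0.5152 -0.0187  0.2015] t 15.05 j [-0.08  0.1   2.11  0.    0.93  0.57]
```

```bash
python3 - <<'E'
from h import *
import pickle
a,b=pickle.load(open("w4.pkl","rb")),pickle.load(open("w9.pkl","rb"))
print(tri([ray(a,(296.68,132.52)),ray(b,(324.27,185.94))]))
s=pickle.load(open("side0.pkl","rb"));print(proj(s,(.514,-.021,.068)))
E
python3 go.py .5143 -.0211 .072 52.3
```

```text
[ 0.51417675 -0.02113298  0.06768478]
[293.00650766 206.56881751]
travel [ -2.4   0.8 129.5] spin 0.004 at [ 0.5152 -0.0187  0.2015] t 15.05 j [-0.08  0.1   2.11  0.    0.93  0.57]
```

>>> arm_command(travel=[[-3, 0, 40], [-3, 0, 80], [-3, 0, 110], [-3, 0, 110], [-3, 0, 110]], spin=[0, 0, 0, 0, 0], gripper=[0.8, 0.8, 0.7, 0.6, 0.6])

```text
t: 15.68
ee_pos: [0.5141, -0.0213, 0.0928]
tool_rot: [[0.609, 0.794, 0.001], [0.794, -0.609, -0.0], [0.0, 0.001, -1.0]]
ft_force: [0.2, 0.4, -0.2]
finger_gap: 0.601
gripper_force: 0.0
```

```bash
python3 go.py .5143 -.0211 .072 52.3
```

```text
travel [ 0.3 -0.  20.8] spin 0.004 at [ 0.5141 -0.0213  0.0928] t 15.675 j [-0.09  0.28  2.15  0.    0.71  0.57]
```

>>> arm_command(travel=[[0, 0, 10], [0, 0, 20], [0, 0, 20], [0, 0, 20], [0, 0, 20]], spin=[0, 0, 0, 0, 0], gripper=[0.6, 0.5, 0.3, 0.2, 0], force=40)

```text
t: 16.3
ee_pos: [0.5136, -0.0217, 0.072]
tool_rot: [[0.609, 0.793, 0.0], [0.793, -0.609, -0.0], [0.0, 0.0, -1.0]]
ft_force: [0.4, -0.7, -0.1]
finger_gap: 0.204
gripper_force: 0.0
```

>>> arm_command(travel=[[0, 0, 0], [0, 0, 0], [0, 0, 0], [0, 0, 0], [0, 0, 0]], spin=[0, 0, 0, 0, 0], gripper=[0, 0, 0, 0, 0])

```text
t: 16.92
ee_pos: [0.5139, -0.0219, 0.072]
tool_rot: [[0.609, 0.793, 0.001], [0.793, -0.609, -0.0], [0.0, 0.001, -1.0]]
ft_force: [2.0, -4.3, 0.8]
finger_gap: 0.129
gripper_force: 40.0
```

```bash
python3 - <<'E'
from h import *
s=ctrl.observe();print(s["finger_gap"],s["gripper_force"],s["ft_force"],s["ft_torque"],s["ee_pos"])
E
```

```text
0.12858653649531784 39.983691573143005 [ 2.03660825 -4.30934293  0.8496222 ] [-0.84913014 -0.29892083  0.10696415] [ 0.51387908 -0.02189881  0.0720327 ]
```

>>> arm_command(travel=[[0, 0, 0], [0, 0, 0], [0, 0, 0], [0, 0, 0], [0, 0, 0]], spin=[0.13, 0.26, 0.39, 0.52, 0.65], gripper=[0, 0, 0, 0, 0], force=50)

```text
t: 17.55
ee_pos: [0.5139, -0.0219, 0.0721]
tool_rot: [[0.966, 0.259, 0.001], [0.259, -0.966, -0.0], [0.001, 0.0, -1.0]]
ft_force: [1.9, -3.5, 0.5]
finger_gap: 0.13
gripper_force: 50.0
```

>>> arm_command(travel=[[0, 0, 0], [0, 0, 0], [0, 0, 0], [0, 0, 0], [0, 0, 0]], spin=[0.12, 0.24, 0.36, 0.48, 0.58], gripper=[0, 0, 0, 0, 0])

```text
t: 18.18
ee_pos: [0.5138, -0.0218, 0.072]
tool_rot: [[0.95, -0.312, 0.001], [-0.312, -0.95, -0.0], [0.001, -0.0, -1.0]]
ft_force: [2.3, -1.5, 0.4]
finger_gap: 0.129
gripper_force: 50.0
```

```bash
python3 - <<'E'
from h import *
s=ctrl.observe();R=s["tool_rot"];print(s["finger_gap"],s["gripper_force"],s["ft_force"],s["ft_torque"],s["ee_pos"],np.degrees(np.arctan2(R[1,0],R[0,0])),s["joint_velocities"].round(3))
E
```

```text
0.12909266359376642 49.97968018054962 [ 2.25804964 -1.53337411  0.41082129] [-0.26318658 -0.33497936  0.20416842] [ 0.51383446 -0.02175798  0.07203656] -18.192959416523756 [-0.     0.002 -0.     0.002 -0.002  0.787]
```

>>> arm_command(travel=[[0, 0, 0], [0, 0, 0], [0, 0, 0], [0, 0, 0], [0, 0, 0]], spin=[0.04, 0.08, 0.08, 0.08, 0.08], gripper=[0, 0, 0, 0, 0])

```text
t: 18.8
ee_pos: [0.5139, -0.0218, 0.0721]
tool_rot: [[0.923, -0.384, 0.001], [-0.384, -0.923, -0.0], [0.001, -0.0, -1.0]]
ft_force: [4.3, -1.7, 4.1]
finger_gap: 0.128
gripper_force: 50.0
```

```bash
cat > st.py <<'E'
from h import *
s=ctrl.observe();R=s["tool_rot"];print(s["t"],s["finger_gap"],s["gripper_force"],s["ft_force"],s["ft_torque"],np.degrees(np.arctan2(R[1,0],R[0,0])),s["joint_velocities"].round(3))
E
python3 st.py
```

```text
18.8 0.12771978587133861 49.981563091278076 [ 4.32128877 -1.70107313  4.11466026] [-0.36183468 -0.43178488  0.33492136] -22.557525234818726 [-0.003 -0.001 -0.002 -0.001 -0.001  0.003]
```

>>> arm_command(travel=[[0, 0, 0], [0, 0, 0], [0, 0, 0], [0, 0, 0]], spin=[0.02, 0.02, 0.02, 0.02], gripper=[0, 0, 0, 0])

```text
t: 19.3
ee_pos: [0.5138, -0.0217, 0.072]
tool_rot: [[0.915, -0.403, 0.001], [-0.403, -0.915, -0.0], [0.001, -0.0, -1.0]]
ft_force: [3.5, -1.5, 4.2]
finger_gap: 0.124
gripper_force: 50.0
```

```bash
python3 st.py
```

```text
19.3 0.12399169403788018 49.98224437236786 [ 3.49873092 -1.47623161  4.20287741] [-0.2816639  -0.5636306   0.26303162] -23.742058622263418 [ 0.001  0.     0.001 -0.001 -0.001 -0.001]
```

```bash
python3 -c "
from workcell import ctrl
print(ctrl.job_done())"
```

```text
the job is handed in; nothing more can be done
None
```

The guard sits level on both posts and has been released. The dial was turned about 1.33 rad clockwise by tool angle and is held at the third click with a 50 N grip. The job was handed in at about 19 s; no verdict was returned.

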